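Latch the instrument case

TASK

Latch the yellow instrument case: lift the steel latch loop by its red tab over the keeper hook on the lid and seat its bar under the hook, then swing the black lever over and press it gently but fully down flat until it clicks in under its catch, so that the lid is drawn tight shut. Let go of everything and do not disturb the bottles and jar beside the case.

Things in the scene. Friction and masses are not known exactly. Their poses are not given: they have to be found in the camera images.
- case: Yellow hard case standing on its hinge edge, 177 mm deep (x), 200 long (y), 90 high, fixed to the worktop. Origin on the worktop under the middle of the seam between base shell (x -112 to 0 mm) and lid (x 0 to 65). +x points from base shell to lid, +y along the seam, z up. The draw latch lies on top of it at y = 0; its parts are 16 to 34 mm wide in y.
- lid (a joint): Hinge of the lid along the bottom of the seam, parallel to the case's y. 0 = shut; it stands ajar at about 0.085 rad, pushed out by a springy gasket (about 65 N at the keeper when shut), the top of the lid then being about 8 mm too far along +x.
- keeper_seat (a point): Seat of the keeper (steel hook on the lid, 14 mm wide): where the loop bar's centre belongs, 6 mm above the lid's top. The hook's upright face is 2.5 mm to the -x side; its lip hangs over the seat: underside 6 mm, top 10 mm above this point, edge 2.8 mm to +x. The bar must come down 6 mm or more to the +x side, then be drawn back along -x under the lip. Axes as the lid's.
- lever_pivot (a point): Axis of the lever (along the case's y), fixed on the base shell 22 mm to the -x side of the seam, 12 mm above the top face. Axes as the case.
- lever_hinge (a joint): Angle of the black lever about lever_pivot. 0 = flat along the case's -x, on its stop; grows as it is raised towards +x: 1.57 = upright, limit 2.6. It moves stiffly (0.04 N m) and stays where it is left. In the last 0.2 rad it passes dead centre; in the last 0.04 rad its nose must be forced past a brass spring catch (the force drops at the click), which then holds it down.
- lever: The black lever's handle, 16 mm wide, 5 mm thick, 70 mm long from the pivot, with a steel nose to 75 mm. Origin on lever_pivot; it runs along its own -x; its upper face (the one to push) lies 6.5 mm along its +z. The brass catch stands just beyond the nose. Pushing the lever with more than 30 N would damage the latch.
- lever_press (a point): Point on the upper face of the lever handle, 60 mm from the pivot, where it is best pressed; z is the outward normal of that face. Swinging the lever over takes up to about 6 N here, the catch at the end 10 to 15 N (more if pressed nearer the pivot).
- loop_bar (a point): Centre of the loop's crossbar (steel, 5 mm thick, 29 mm long in y). The loop's two side arms are hinged to the lever 14 mm from lever_pivot (on the lever's own -x side) and are 64.5 mm long from hinge to bar. The loop stays where it is left. Its x points from hinge to bar, z up out of the loop.
- loop (a joint): Angle of the loop relative to the lever. Loop level (pointing along the case's +x) when loop + lever = 0; negative sums raise the bar.
- loop_tab (a point): Centre of the grip part of the loop's red tab: 9 mm thick (y), 16 mm long (loop x), 24 mm high. This point is 13 mm beyond the bar (loop x) and 13 mm above it (loop z); the tab ends 9 mm above this point. Pinch it across y; it can pivot between the fingers.
- bottle: White bottle, 40 mm diameter, 85 mm high, standing near the case; origin at its base. Leave alone.
- jar: White jar with screw lid, 41 mm diameter, 58 mm high, standing near the case; origin at its base. Leave alone.
- dropper: Small white bottle with red cap, 28 mm diameter, 70 mm high, standing near the case; origin at its base. Leave alone.

How it is judged (in metres and radians):
On the way, in this order (a step that is already met when the one before it is completed fails the run):
1. the loop's bar is seated under the keeper's lip, against the hook (x of loop_bar in the frame of keeper_seat between -0.005 and 0.003 m and z of loop_bar in the frame of keeper_seat below 0.006 m and value of joint lever_hinge above 0.5 rad), for 0.2 s.
2. the lever is pressed flat and the lid is drawn shut (value of joint each of lever_hinge, lid below 0.03 rad), for 0.2 s.
At the end, for the whole second after the job is handed in: The lever lies flat within 0.03 rad of its stop, the lid is within 0.03 rad of shut, the loop's bar is under the keeper's lip and within about 3 mm of its seat, the bottles and the jar stand where they stood (all of step 2 and x of loop_bar in the frame of keeper_seat between -0.005 and 0.003 m and z of loop_bar in the frame of keeper_seat below 0.006 m and angle between each of bottle, jar, dropper's own z axis and vertical below 0.2 rad); the robot touches nothing.
It fails at once if the lever is pushed with more than 30 N (contact force between any of the fingers, the arm and lever_c0 above 30 N or contact force between any of the fingers, the arm and lever_c1 above 30 N).
It fails at once if a bottle or the jar is moved more than 20 mm (distance of any of bottle, jar, dropper from where it was at the start of the episode above 0.02 m).
It also fails if it takes over 64 s, if anything falls off the work surface, if the arm or the gripper's body presses on something with over 40 N, if the wrist force passes 120 N, or if a joint passes its speed limit or range.

ROBOT

A 6-joint arm with a two-finger parallel gripper is mounted at the origin on a cart in front of the work surface, level with it; the furniture and walls round the work are solid. World frame = base frame: x ahead of the robot, y to its left, z up, the work surface at z = 0. Lengths are in m, angles in degrees, forces in N, time in s.
With the tool pointing down it reaches from about 0.275 to 0.725 m from the base axis. Payload 5.6 kg.
Tool frame: the origin (TCP) lies on the front face of the gripper's body, between the roots of the fingers; the fingertips stand 73 mm ahead of it and the grasp point (between the pads) lies 54 mm ahead of it; z points along the fingers, y is the line along which they close (so a half turn about z gives the same grasp; the last joint's range is limited). The gripper opens to 85 mm and grips with 20 to 120 N. Pads are 22 mm wide; open, the fingers measure 114 mm over their backs; the gripper's body (76 mm by 85 mm) begins 54 mm behind the grasp point. The pads swing forward as they close: fully open they stand 13 mm farther back than shut.
Start: joints at [83.342, 14.616, 6.199, 0, -81.583, -16.306], TCP at [0.215, 0.506, 0.304] pointing down, gripper open.
Joint ranges: [-168.99, 168.99], [-69.2, 112.95], [-62.41, 85.93], [-164.36, 98.24], [-168.68, -3.75], [-174.98, 174.98]. Speed limits (degrees/s): [147.25, 147.25, 180, 180, 180, 180].

INTERFACE

Orientations are given as [roll, pitch, yaw] about the fixed x, y, z axes, in that order (R = Rz(yaw) Ry(pitch) Rx(roll)).
In Python, from rig import bot gives the robot as it stands.
- The arm moves only by the tool servo_tool, never from a script. Its argument "series" is a list of rows, each a list of 3 entries, a list of its own where there are three numbers: the shift along the tool's x, y, z in m, then the turn, a rotation vector about the tool's x, y, z in degrees, then the finger opening in m, from 0 to 0.0854. A call has 1 to 12 rows; each row shifts and turns the commanded pose from where the row before left it, along the tool's axes as they then stand; what a row does not reach is not made up. A row lasts 1/12 s, in which the tool goes at most 41.7 mm and 7.16 degrees, less where a joint would pass 70% of its speed; a pose out of reach is approached as far as the arm can. A call with a gripper value outside its range is refused whole. The fingers move at their own pace and stop on an object; the grip force is fixed at half the most. Time passes only in rows, so rows that do not move let the fingers close. It gives the time, the measured TCP pose, the force, the opening and the grip force at its end, in the units of the state.
- bot.get_obs(): the state, without advancing time (a new reading comes with each control period).
- bot.snapshot(name): name is "scene" or "top" or "wrist"; returns the picture (384x512x3 uint8, red, green, blue); there is no depth.
- bot.get_calibration(name): a dict with "mtx" (3x3 intrinsics, pixels), "R" (3x3) and "t" (3): a world point X has camera coordinates R X + t; the wrist camera has in their place "mount" (4x4, takes a point from camera to tool coordinates, whose origin is the TCP and whose axes are the flange's). Camera axes: x right, y down, z forward; pixel columns grow to the right and rows downward; lengths in m; the calibration is good to about 2 mm. A picture is of the moment at which its call begins: read the wrist's pose just before it. get_calibration takes no time and is no camera call.
- bot.job_done(): hands the job in; it is judged then, once.
The state is a dict: "time": time; "joint_positions": joint angles; "joint_velocities": joint speeds; "joint_torque": joint torques, N m; "eef_pos": TCP position; "tool_rot": TCP orientation; "ft_force": force on the tool from outside, world axes, zero at the start; "moment": the same for the moment, N m; "width": finger opening in m; "grasp_force": force on a finger pad.
Only numpy, scipy, OpenCV 4.12 (cv2) and the standard library are available. Lean on these libraries where they do the work, as an engineer would, in place of code of your own. Each camera call takes 0.05 s, during which the arm holds its last target. There are 200 camera calls.

## Working session

There is one attempt and no reset: what is moved stays moved. The work goes in short steps, Python scripts to look and compute and a tool call to move; the robot and the scene stay as the last step left them, time stands still between calls to the robot, and variables do not carry over. Pictures are saved under pics/ and viewed, at most 10 in all, crops included, and the job is handed in when it is done.

Besides the shell and the picture viewer there is one more tool, called after "Request:" as a command line: name --argument value ..., lists and objects as JSON in quotes. servo_tool: Moves the arm, as the interface text tells. Its arguments: {"type":"object","properties":{"series":{"type":"array","items":{"type":"array"}}},"required":["series"]}

```bash
mkdir -p pics; ls
python3 - <<'E'
from rig import bot
import cv2,numpy as np
o=bot.get_obs();print({k:np.round(v,3) for k,v in o.items()})
for n in("scene","top"):
    cv2.imwrite(f"pics/{n}0.png",cv2.cvtColor(bot.snapshot(n),cv2.COLOR_RGB2BGR))
for n in("scene","top","wrist"):print(n,{k:np.round(v,4).tolist() for k,v in bot.get_calibration(n).items()})
E
```

```text
pics
{'time': np.float64(0.0), 'joint_positions': array([ 8.3344e+01,  1.4652e+01,  6.1300e+00, -2.9000e-02, -8.1582e+01,
       -1.6303e+01]), 'joint_velocities': array([ 0.011, -0.113, -0.023,  0.062,  0.033,  0.073]), 'joint_torque': array([-1.0000e-03, -3.8663e+01,  2.3794e+01,  5.3650e+00, -6.0000e-03,
       -0.0000e+00]), 'eef_pos': array([0.214, 0.506, 0.303]), 'tool_rot': array([ 1.79892e+02, -2.00000e-03, -2.29640e+01]), 'ft_force': array([ 0.819, -0.087,  0.629]), 'moment': array([0.003, 0.002, 0.021]), 'grasp_force': np.float64(0.0), 'width': np.float64(0.085)}
scene {'mtx': [[354.1292, 0.0, 251.5675], [0.0, 354.1292, 189.5237], [0.0, 0.0, 1.0]], 'R': [[0.7768, -0.6298, 0.0037], [-0.438, -0.5445, -0.7153], [0.4525, 0.554, -0.6988]], 't': [-0.4451, 0.3241, 0.6302]}
top {'mtx': [[425.8055, 0.0, 254.3384], [0.0, 425.8055, 191.9428], [0.0, 0.0, 1.0]], 'R': [[-0.0713, -0.9974, 0.0033], [-0.9765, 0.0692, -0.2043], [0.2035, -0.0178, -0.9789]], 't': [0.0616, 0.5942, 0.8445]}
wrist {'mtx': [[326.3229, 0.0, 259.5925], [0.0, 326.3229, 192.7966], [0.0, 0.0, 1.0]], 'mount': [[0.0006, -0.9527, -0.304, 0.0782], [1.0, 0.0004, 0.001, -0.0], [-0.0008, -0.304, 0.9527, -0.07], [0.0, 0.0, 0.0, 1.0]]}
```

View pics/scene0.png

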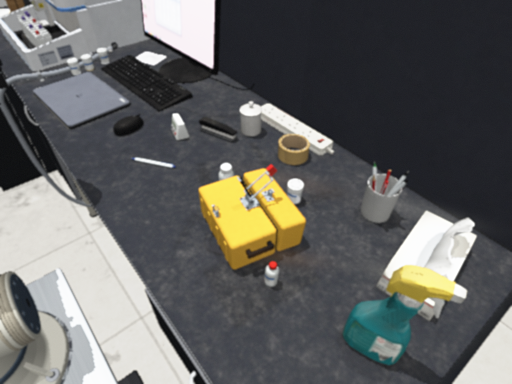

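View pics/top0.png

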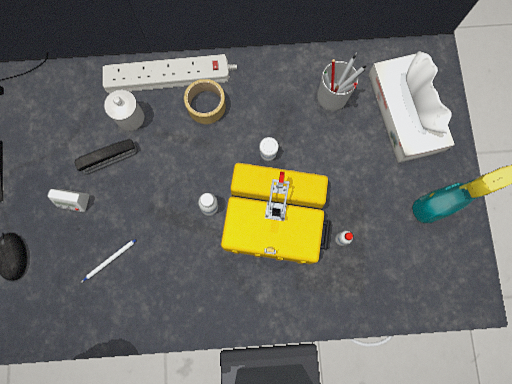

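The scene shows the yellow case at the centre of the table. In the top view, case +x runs up the image: seam near (275,202), red tab near (281,180), bottle (208,204), jar (269,148), dropper (345,238).

```bash
cat > h.py <<'E'
from rig import bot
import cv2,numpy as np
from scipy.spatial.transform import Rotation as Ro
def cam(n):
    c=bot.get_calibration(n);K=np.array(c["mtx"])
    if n!="wrist":return K,np.array(c["R"]),np.array(c["t"])
    o=bot.get_obs();T=np.eye(4);T[:3,:3]=Ro.from_euler("xyz",o["tool_rot"],degrees=True).as_matrix();T[:3,3]=o["eef_pos"]
    M=np.linalg.inv(T@np.array(c["mount"]));return K,M[:3,:3],M[:3,3]
def atz(C,uv,z):
    K,R,t=C;d=R.T@np.linalg.inv(K)@np.array([*uv,1]);o=-R.T@t;return o+d*(z-o[2])/d[2]
def proj(C,X):
    K,R,t=C;p=K@(R@np.asarray(X,float)+t);return p[:2]/p[2]
def tri(obs):
    A=np.zeros((3,3));b=np.zeros(3)
    for (K,R,t),uv in obs:
        d=R.T@np.linalg.inv(K)@np.array([*uv,1]);d/=np.linalg.norm(d);P=np.eye(3)-np.outer(d,d);A+=P;b+=P@(-R.T@t)
    return np.linalg.solve(A,b)
def shot(n,f,s=1,box=None):
    C=cam(n);im=bot.snapshot(n)[:,:,::-1]
    cv2.imwrite(f"pics/{f}_raw.png",im);np.savez(f"pics/{f}.npz",K=C[0],R=C[1],t=C[2])
    if box:im=im[box[1]:box[3],box[0]:box[2]]
    cv2.imwrite(f"pics/{f}.png",cv2.resize(im,None,fx=s,fy=s,interpolation=cv2.INTER_CUBIC));return C
def load(f):
    d=np.load(f"pics/{f}.npz");return d["K"],d["R"],d["t"]
E
python3 - <<'E'
from h import *
C=cam("top")
for uv,z in [((233,165),.09),((328,176),.09),((326,205),.09),((231,189),.09),((229,197),.09),((325,209),.09),((319,262),.09),((222,255),.09),((281,180),.12),((208,204),.06),((269,148),.05),((347,238),.06)]:print(uv,atz(C,uv,z).round(3))
# crop scene + top
a=cv2.imread("pics/top0.png")[140:280,190:360];b=cv2.imread("pics/scene0.png")[145:280,180:320]
a=cv2.resize(a,(400,330),interpolation=3);b=cv2.resize(b,(342,330),interpolation=3)
cv2.imwrite("pics/c.png",np.hstack([a,b]))
E
```

```text
(233, 165) [0.651 0.06  0.09 ]
(328, 176) [ 0.614 -0.135  0.09 ]
(326, 205) [ 0.553 -0.125  0.09 ]
(231, 189) [0.601 0.067 0.09 ]
(229, 197) [0.584 0.072 0.09 ]
(325, 209) [ 0.545 -0.122  0.09 ]
(319, 262) [ 0.44  -0.098  0.09 ]
(222, 255) [0.467 0.093 0.09 ]
(281, 180) [ 0.605 -0.035  0.12 ]
(208, 204) [0.578 0.119 0.06 ]
(269, 148) [ 0.696 -0.02   0.05 ]
(347, 238) [ 0.486 -0.166  0.06 ]
```

View pics/c.png

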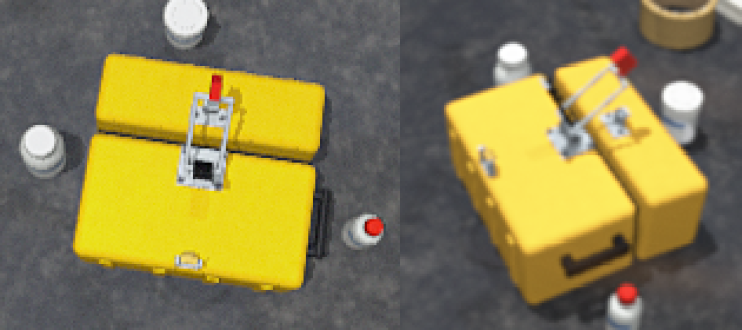

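Case yaw is about -10°, with its origin near (0.565, -0.025). The lever looks upright and the loop is raised. Next I bring the wrist camera over it.

Request:
servo_tool --series '[[[0,0,0],[0,0,-6.5],0.085],[[0,0,0],[0,0,-6.5],0.085],[[0.025,0.0275,-0.001],[0,0,0],0.085],[[0.025,0.0275,-0.001],[0,0,0],0.085],[[0.025,0.0275,-0.001],[0,0,0],0.085],[[0.025,0.0275,-0.001],[0,0,0],0.085],[[0.025,0.0275,-0.001],[0,0,0],0.085],[[0.025,0.0275,-0.001],[0,0,0],0.085],[[0.025,0.0275,-0.001],[0,0,0],0.085],[[0.025,0.0275,-0.001],[0,0,0],0.085],[[0.025,0.0275,-0.001],[0,0,0],0.085],[[0.025,0.0275,-0.001],[0,0,0],0.085]]'

```text
time: 1.1
eef_pos: [0.4135, 0.1905, 0.3138]
tool_rot: [180.0, 0.0, -9.9]
ft_force: [1.0, 0.6, 0.4]
width: 0.085
grasp_force: 0.0
```

Request:
servo_tool --series '[[[0.0,0.03,-0.002],[0,0,0],0.085],[[0.0,0.03,-0.002],[0,0,0],0.085],[[0.0,0.03,-0.002],[0,0,0],0.085],[[0.0,0.03,-0.002],[0,0,0],0.085],[[0.0,0.03,0],[0,0,0],0.085],[[0.0,0.03,0],[0,0,0],0.085],[[0,0,0],[0,0,0],0.085],[[0,0,0],[0,0,0],0.085]]'

```text
time: 1.77
eef_pos: [0.3816, 0.0139, 0.3218]
tool_rot: [-180.0, 0.0, -10.1]
ft_force: [0.3, 0.3, -0.5]
width: 0.0849
grasp_force: 0.0
```

Request:
servo_tool --series '[[[0.04,0.0,0],[0,0,0],0.085],[[0.04,0.0,0],[0,0,0],0.085],[[0.04,0.0,0],[0,0,0],0.085],[[0,0,0],[0,0,0],0.085],[[0,0,0],[0,0,0],0.085],[[0,0,0],[0,0,0],0.085]]'

```text
time: 2.27
eef_pos: [0.5004, -0.0051, 0.3211]
tool_rot: [180.0, 0.1, -9.9]
ft_force: [0.4, 0.4, 0.5]
width: 0.0849
grasp_force: 0.0
```

```bash
python3 -c "
from h import *
shot('wrist','w1')"
```

Request:
servo_tool --series '[[[0.04,0.0,0],[0,0,0],0.085],[[0.04,0.0,0],[0,0,0],0.085],[[0.03,0.0,0],[0,0,0],0.085],[[0,0,0],[0,0,0],0.085],[[0,0,0],[0,0,0],0.085],[[0,0,0],[0,0,0],0.085]]'

```text
time: 2.82
eef_pos: [0.6079, -0.0242, 0.3227]
tool_rot: [-180.0, -0.1, -9.9]
ft_force: [-0.2, 0.2, 0.3]
width: 0.0847
grasp_force: 0.0
```

```bash
python3 -c "
from h import *
shot('wrist','w2');a=cv2.imread('pics/w1.png');b=cv2.imread('pics/w2.png')
f=lambda i:cv2.resize(i[:,130:390],None,fx=1.53,fy=1.53,interpolation=3)
cv2.imwrite('pics/w12.png',np.hstack([f(a),f(b)]))
print(f(a).shape)"
```

```text
(588, 398, 3)
```

View pics/w12.png

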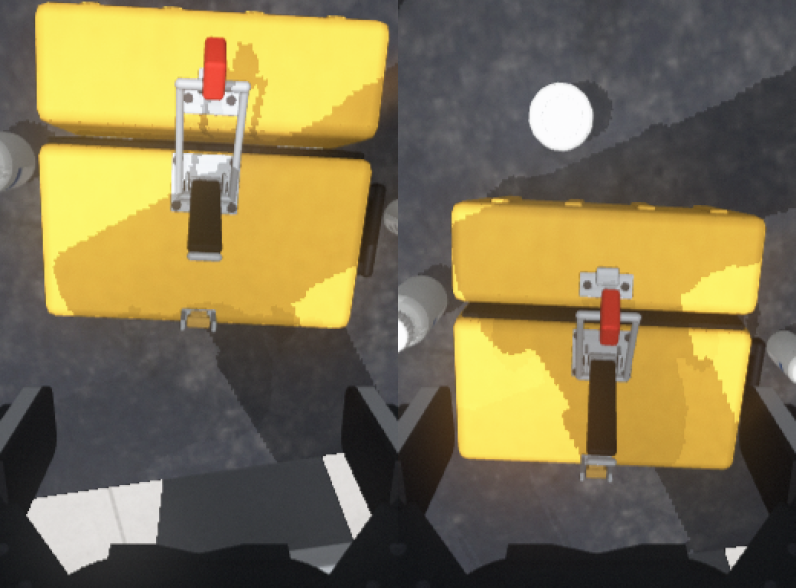

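Left (w1): bar at (212,86), tab (215,68), lever nose (205,257). Right (w2): bar (608,316), tab (610,317), nose (602,460), keeper lip (607,272), catch (597,472). I'll triangulate these.

Run:
```python
from h import *
A,B=load('w1'),load('w2')
L=lambda u,v:(u/1.53+130,v/1.53)
Rr=lambda u,v:((u-398)/1.53+130,v/1.53)
T={}
for n,a,b in [("bar",(212,86),(608,316)),("tabtopfar",(215,39),(610,292)),("nose",(205,257),(602,460)),("catch",(198,320),(597,472)),
 ("baseseamL",(42,147),(456,320)),("baseseamR",(371,163),(750,338)),("basenearL",(47,313),(460,456)),("basenearR",(347,327),(735,466)),("hingeL",(177,205),(578,373)),("hingeR",(233,208),(629,377)),
 ("lidfarL",(37,4),(455,203)),("lidfarR",(388,22),(763,219))]:
    T[n]=tri([(A,L(*a)),(B,Rr(*b))]);print(n,T[n].round(4))
k=atz(B,Rr(607,270),.106);print("liptop",k.round(4))
E=[atz(C,f(*p),.088) for C,f,p in((A,L,(42,147)),(A,L,(371,163)),(B,Rr,(456,320)),(B,Rr,(750,338)))];print(np.round(E,4))
for n,(p,q) in {"seam":("baseseamR","baseseamL"),"near":("basenearR","basenearL"),"lid":("lidfarR","lidfarL")}.items():
    d=T[p]-T[q];print(n,np.degrees(np.arctan2(-(-d[0]),-(-d[1]))).round(2),np.linalg.norm(d).round(3))
```

```text
bar [ 0.5967 -0.0286  0.1508]
tabtopfar [ 0.6132 -0.0321  0.1633]
nose [ 0.5247 -0.0129  0.1693]
catch [ 0.4725 -0.001   0.1086]
baseseamL [0.5865 0.0733 0.083 ]
baseseamR [ 0.545  -0.1146  0.0932]
basenearL [0.4858 0.0964 0.0859]
basenearR [ 0.4396 -0.0973  0.0805]
hingeL [ 5.408e-01 -3.000e-04  9.580e-02]
hingeR [ 0.5339 -0.0326  0.0989]
lidfarL [0.6608 0.0567 0.0775]
lidfarR [ 0.6181 -0.1327  0.0807]
liptop [ 0.6091 -0.0312  0.106 ]
[[ 0.5864  0.0717  0.088 ]
 [ 0.5444 -0.1163  0.088 ]
 [ 0.5881  0.0716  0.088 ]
 [ 0.5426 -0.1159  0.088 ]]
seam -167.53 0.193
near -166.59 0.199
lid -167.3 0.194
```

Run:
```python
from h import *
A,B=load('w1'),load('w2')
L=lambda u,v:(u/1.53+130,v/1.53)
Rr=lambda u,v:((u-398)/1.53+130,v/1.53)
y=np.radians(-12.6);ex=np.array([np.cos(y),np.sin(y),0]);ey=np.array([-ex[1],ex[0],0]);O=np.array([.569,-.0228,0])
c=lambda X:(1e3*np.array([(X-O)@ex,(X-O)@ey,X[2]])).round(1)
for n,a,b in [("scr1",(190,100),(588,286)),("scr2",(232,100),(628,286)),("bar",(212,86),(608,316)),("nose",(205,257),(602,460)),("levbackL",(190,180),(590,362)),("levbackR",(222,180),(616,362))]:print(n,c(tri([(A,L(*a)),(B,Rr(*b))])))
for n,a,z in [("lip",(607,266),.106),("hookback",(607,283),.106)]:print(n,c(atz(B,Rr(*a),z)))
print("case origin check")
a=cv2.imread("pics/w1_raw.png")[25:125,225:315];b=cv2.imread("pics/w2_raw.png")[160:260,220:310]
cv2.imwrite("pics/z.png",cv2.resize(np.hstack([a,b]),None,fx=4.4,fy=4.4,interpolation=3))
```

```text
scr1 [25.8 11.2 89.9]
scr2 [ 26.9 -13.2  89.9]
bar [ 28.3   0.4 150.8]
nose [-45.4  -0.  169.3]
levbackL [-16.3   8.5 112.4]
levbackR [-15.5  -8.2 112.4]
lip [ 43.4   0.7 106. ]
hookback [3.30e+01 1.00e-01 1.06e+02]
case origin check
```

View pics/z.png

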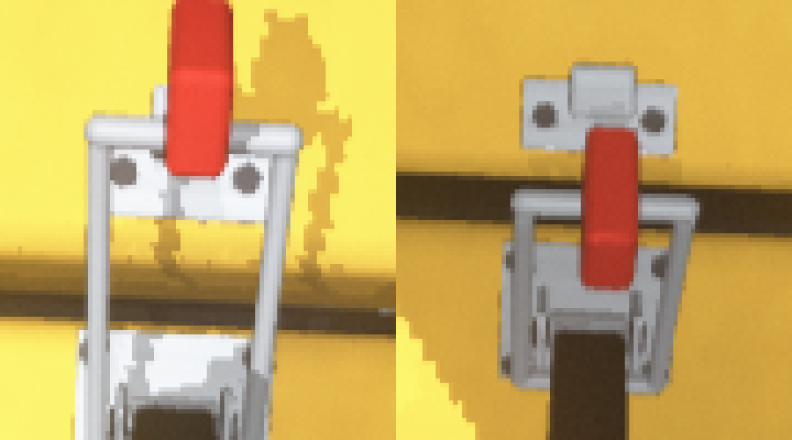

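The hook is at case x≈36 mm when ajar, the lever at about 1.08 rad, and the loop at about 35° up. The tab centre comes out at (27.6, 0, 169) mm in the case frame, and the lever/loop link lengths agree with that. Pre-grasp next.

Request:
servo_tool --series '[[[0,0,0],[0,0,2.7],0.05],[[-0.0035,0.007,0],[0,0,0],0.05],[[0,0,0.02],[0,0,0],0.05],[[0,0,0.02],[0,0,0],0.05],[[0,0,0],[0,0,0],0.05],[[0,0,0],[0,0,0],0.05],[[0,0,0],[0,0,0],0.05]]'

```text
time: 3.45
eef_pos: [0.6036, -0.031, 0.2838]
tool_rot: [-180.0, -0.1, -12.6]
ft_force: [-0.6, -0.0, 1.1]
width: 0.0497
grasp_force: 0.0
```

Run:
```python
from h import *
y=np.radians(-12.6);ex=np.array([np.cos(y),np.sin(y),0]);ey=np.array([-ex[1],ex[0],0]);O2=np.array([.569,-.0228,0])+.004*ex
o=bot.get_obs();print(o["eef_pos"].round(4),o["tool_rot"].round(1),1e3*np.array([(o["eef_pos"]-O2)@ex,(o["eef_pos"]-O2)@ey]))
C=shot("wrist","w3",1.5)
Sim=cv2.imread("pics/w3_raw.png");h=cv2.cvtColor(Sim,cv2.COLOR_BGR2HSV)
m=((h[...,0]<6)|(h[...,0]>172))&(h[...,1]>150)&(h[...,2]>90)
v,u=np.nonzero(m);print(m.sum(),u.min(),u.max(),v.min(),v.max(),u.mean(),v.mean())
p=lambda x,y,z:(O2+x*ex+y*ey+[0,0,z])
for q in [(.0276,0,.169),(.0427,0,.161),(.0243,0,.1508)]:print(q,proj(C,p(*q)).round(1))
```

```text
[ 0.6036 -0.031   0.2838] [-1.80e+02 -1.00e-01 -1.26e+01] [31.54400606 -0.50092445]
855 251 426 203 265 306.2923976608187 234.3450292397661
(0.0276, 0, 0.169) [258.4 229. ]
(0.0427, 0, 0.161) [258.4 201.6]
(0.0243, 0, 0.1508) [258.5 222.5]
```

View pics/w3.png

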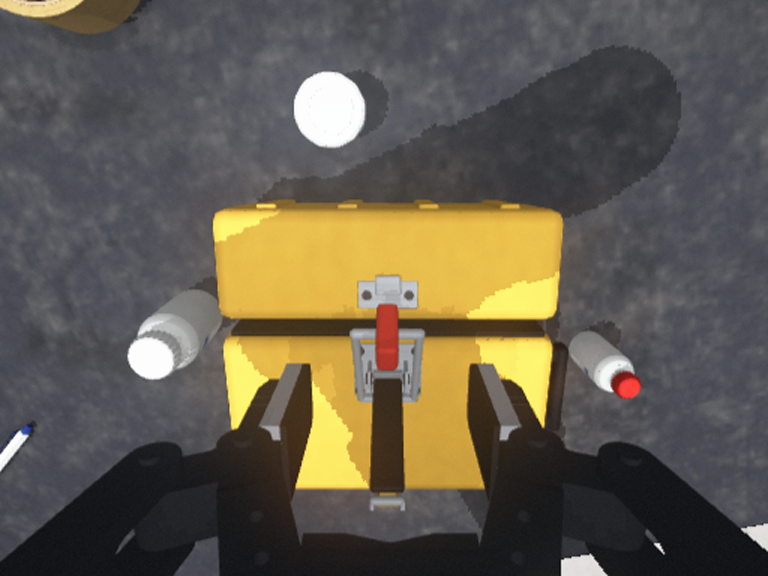

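View is aligned: tab spans (376–397, 305–370), matching the prediction, and is centred between the fingers at u≈387. Descend and close.

Request:
servo_tool --series '[[[0,0,0.02],[0,0,0],0.05],[[0,0,0.02],[0,0,0],0.05],[[0,0,0.011],[0,0,0],0.05],[[0,0,0],[0,0,0],0.03],[[0,0,0],[0,0,0],0.015],[[0,0,0],[0,0,0],0.0],[[0,0,0],[0,0,0],0.0],[[0,0,0],[0,0,0],0.0],[[0,0,0],[0,0,0],0.0]]'

```text
time: 4.25
eef_pos: [0.6047, -0.0306, 0.2327]
tool_rot: [-179.9, -0.2, -12.6]
ft_force: [2.2, 1.9, 4.2]
width: 0.0075
grasp_force: 61.2
```

```bash
cat > plan.py <<'E'
from h import *
piv=np.array([-22,102.]);GT=np.array([-4.9,63.7])   # tab point in tool (x,z), mm
def ik(b):
    d=np.array(b)-piv;r=np.hypot(*d);al=np.arccos((14**2+r*r-64.5**2)/(28*r));g=np.arctan2(d[1],d[0])+al
    h=piv+14*np.array([np.cos(g),np.sin(g)]);f=np.arctan2(b[1]-h[1],b[0]-h[0]);return np.pi-g,f
def tcp(b,a):
    th,f=ik(b);Q=np.array(b)+13*np.array([np.cos(f)-np.sin(f),np.sin(f)+np.cos(f)])
    a=np.radians(a);tx=np.array([np.cos(a),-np.sin(a)]);tz=np.array([-np.sin(a),-np.cos(a)])  # tilt a: body leans to +x
    # tool x after tilt
    return Q-GT[0]*tx-GT[1]*tz,th,f,tx,tz
def rows(W):
    p=tcp(*W[0])[0];a0=W[0][1];tx,tz=tcp(*W[0])[3:]
    for b,a in W:
        q,th,f,nx,nz=tcp(b,a)
        print(b,a,"tcp",q.round(1),"th %.2f phi %.0f"%(th,np.degrees(f)),"shift",((q-p)@tx).round(1),((q-p)@tz).round(1),"turn",a0-a)
        p,a0,tx,tz=q,a,nx,nz
E
python3 - <<'E'
from plan import *
rows([((24.3,150.8),0),((29,146),2),((34,141),4),((38,136),6),((41,131),8),((44,125),10),((46,119),12),((47,113),14),((47,107),16),((47,101),18),((46.5,96),20),((43,94.5),20),((40,94),20),((37,94),20),((36,94),20)])
E
```

```text
(24.3, 150.8) 0 tcp [ 32.5 232.6] th 1.06 phi 35 shift 0.0 0.0 turn 0
(29, 146) 2 tcp [ 41.2 227.1] th 1.17 phi 29 shift 8.7 5.4 turn -2
(34, 141) 4 tcp [ 50.2 221.3] th 1.33 phi 23 shift 9.1 5.6 turn -2
(38, 136) 6 tcp [ 57.8 215.2] th 1.48 phi 18 shift 8.1 5.5 turn -2
(41, 131) 8 tcp [ 64.3 209.1] th 1.59 phi 13 shift 7.1 5.5 turn -2
(44, 125) 10 tcp [ 70.9 201.6] th 1.73 phi 8 shift 7.5 6.5 turn -2
(46, 119) 12 tcp [ 76.3 194. ] th 1.83 phi 3 shift 6.7 6.6 turn -2
(47, 113) 14 tcp [ 80.6 186.2] th 1.90 phi -2 shift 5.8 6.7 turn -2
(47, 107) 16 tcp [ 83.8 178.2] th 1.94 phi -7 shift 5.0 7.0 turn -2
(47, 101) 18 tcp [ 86.8 170. ] th 2.01 phi -12 shift 5.1 7.0 turn -2
(46.5, 96) 20 tcp [ 89. 163.] th 2.07 phi -16 shift 4.3 6.0 turn -2
(43, 94.5) 20 tcp [ 85.9 160.8] th 1.86 phi -19 shift -2.2 3.1 turn 0
(40, 94) 20 tcp [ 83. 160.] th 1.67 phi -20 shift -2.4 1.7 turn 0
(37, 94) 20 tcp [ 80. 160.] th 1.45 phi -20 shift -2.8 1.0 turn 0
(36, 94) 20 tcp [ 79. 160.] th 1.37 phi -20 shift -1.0 0.3 turn 0
```

Request:
servo_tool --series '[[[0.0087,0,0.0054],[0,-2,0],0.0],[[0.0091,0,0.0056],[0,-2,0],0.0],[[0.0081,0,0.0055],[0,-2,0],0.0],[[0.0071,0,0.0055],[0,-2,0],0.0],[[0,0,0],[0,0,0],0.0],[[0,0,0],[0,0,0],0.0]]'

```text
time: 4.75
eef_pos: [0.6344, -0.0374, 0.2068]
tool_rot: [-180.0, 8.1, -12.7]
ft_force: [-1.6, 3.2, 2.1]
width: 0.0076
grasp_force: 59.2
```

Request:
servo_tool --series '[[[0.0075,0,0.0065],[0,-2,0],0.0],[[0.0067,0,0.0066],[0,-2,0],0.0],[[0.0058,0,0.0067],[0,-2,0],0.0],[[0,0,0],[0,0,0],0.0],[[0,0,0],[0,0,0],0.0],[[0,0,0],[0,0,0],0.0]]'

```text
time: 5.25
eef_pos: [0.6504, -0.0411, 0.1854]
tool_rot: [-180.0, 13.9, -12.6]
ft_force: [-0.3, 2.2, 2.2]
width: 0.0071
grasp_force: 58.5
```

Run:
```python
from h import *
o=bot.get_obs();print({k:np.round(o[k],4) for k in("eef_pos","tool_rot","ft_force","width","grasp_force")})
shot("wrist","w4")
a=cv2.imread("pics/w4_raw.png")[110:310,160:360];shot("scene","s4");b=cv2.imread("pics/s4_raw.png")[145:265,190:310]
cv2.imwrite("pics/ws4.png",np.hstack([cv2.resize(a,(400,400),interpolation=3),cv2.resize(b,(400,400),interpolation=3)]))
```

```text
{'eef_pos': array([ 0.6504, -0.0411,  0.1854]), 'tool_rot': array([-179.9759,   13.8865,  -12.6371]), 'ft_force': array([-0.324 ,  2.2352,  2.1526]), 'width': np.float64(0.0071), 'grasp_force': np.float64(58.5338)}
```

View pics/ws4.png

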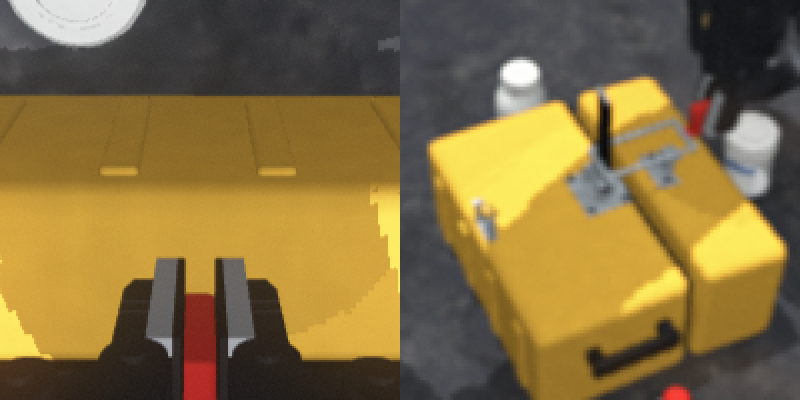

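The tab is held; the scene half shows the lever upright and the bar (crop 680,122–697,150) just past the hook. I'll check that against the model.

Run:
```python
from plan import *
y=np.radians(-12.6);ex=np.array([np.cos(y),np.sin(y),0]);ey=np.array([-ex[1],ex[0],0]);O2=np.array([.569,-.0228,0])+.004*ex
o=bot.get_obs();e=o["eef_pos"];print(1e3*np.array([(e-O2)@ex,(e-O2)@ey,e[2]]))
C=cam("scene");P=lambda x,y,z:((proj(C,O2+(x*ex+y*ey+np.array([0,0,z]))/1e3)-[190,145])*400/120+[400,0]).round(0)
for q in[(47,14.5,113),(47,-14.5,113),(39,0,104),(44,14.5,113),(47,14.5,110),(0,-100,90),(-22,0,172),(-28,7,96),(38,12,88),(38,-12,88)]:print(q,P(*q))
```

```text
[ 7.94085323e+01 -1.05793636e-01  1.85427811e+02]
(47, 14.5, 113) [678. 122.]
(47, -14.5, 113) [699. 148.]
(39, 0, 104) [678. 148.]
(44, 14.5, 113) [675. 123.]
(47, 14.5, 110) [678. 125.]
(0, -100, 90) [699. 281.]
(-22, 0, 172) [599. 101.]
(-28, 7, 96) [586. 180.]
(38, 12, 88) [667. 154.]
(38, -12, 88) [684. 176.]
```

The model matches to about 1 mm. Lower, with a touch more +x.

Request:
servo_tool --series '[[[0.006,0,0.0065],[0,-2,0],0.0],[[0.0051,0,0.007],[0,-2,0],0.0],[[0.0043,0,0.006],[0,-2,0],0.0],[[0,0,0],[0,0,0],0.0],[[0,0,0],[0,0,0],0.0],[[0,0,0],[0,0,0],0.0]]'

```text
time: 5.85
eef_pos: [0.6599, -0.0432, 0.162]
tool_rot: [-180.0, 19.9, -12.7]
ft_force: [1.6, 3.3, 1.4]
width: 0.0071
grasp_force: 58.5
```

Request:
servo_tool --series '[[[-0.001,0,0.002],[0,0,0],0.0],[[-0.0015,0,0.001],[0,0,0],0.0],[[-0.0024,0,0.001],[0,0,0],0.0],[[-0.0028,0,0.001],[0,0,0],0.0],[[-0.002,0,0.0007],[0,0,0],0.0],[[0,0,0],[0,0,0],0.0],[[0,0,0],[0,0,0],0.0],[[0,0,0],[0,0,0],0.0]]'

```text
time: 6.52
eef_pos: [0.6545, -0.0421, 0.1628]
tool_rot: [-179.9, 18.9, -12.7]
ft_force: [19.2, -2.2, 2.7]
width: 0.0071
grasp_force: 59.9
```

Run:
```python
from plan import *
y=np.radians(-12.6);ex=np.array([np.cos(y),np.sin(y),0]);ey=np.array([-ex[1],ex[0],0]);O2=np.array([.569,-.0228,0])+.004*ex
o=bot.get_obs();e=o["eef_pos"];print(1e3*np.array([(e-O2)@ex,(e-O2)@ey,e[2]]),o["ft_force"])
shot("scene","s5");b=cv2.imread("pics/s5_raw.png")[160:220,230:300]
cv2.imwrite("pics/s5.png",cv2.resize(b,(700,600),interpolation=3))
C=cam("scene");P=lambda x,y,z:((proj(C,O2+(x*ex+y*ey+np.array([0,0,z]))/1e3)-[230,160])*10).round(0)
for q in[(37,14.5,94),(37,-14.5,94),(40,14.5,94),(39,7,104),(39,-7,104)]:print(q,P(*q))
```

```text
[ 83.67562676  -0.19454347 162.75944803] [19.23805654 -2.2153304   2.72726595]
(37, 14.5, 94) [394. 288.]
(37, -14.5, 94) [454. 367.]
(40, 14.5, 94) [405. 284.]
(39, 7, 104) [419. 275.]
(39, -7, 104) [448. 313.]
```

View pics/s5.png

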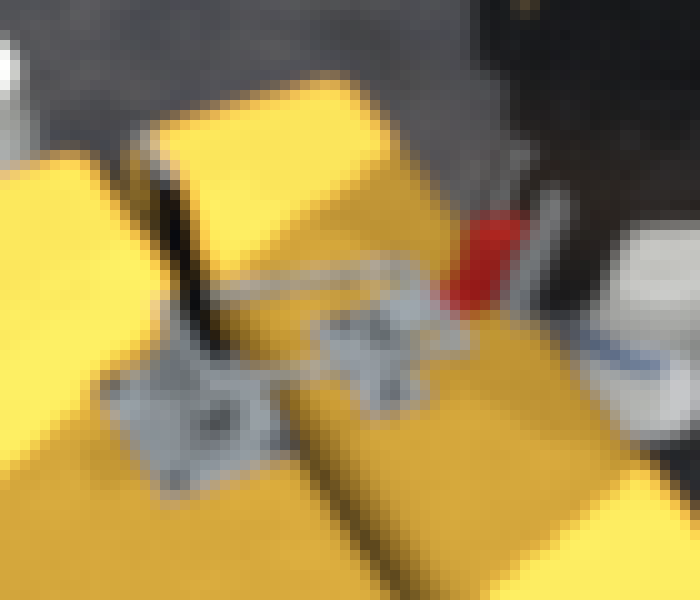

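The bar ends are at crop (405,262) and (465,345), higher than planned, and there is 19 N resisting. The bar has met the lip edge instead of going under it, so I work out where it is.

Run:
```python
from plan import *
from scipy.optimize import least_squares as ls
y=np.radians(-12.6);ex=np.array([np.cos(y),np.sin(y),0]);ey=np.array([-ex[1],ex[0],0]);O2=np.array([.569,-.0228,0])+.004*ex
C=cam("scene");P=lambda x,y,z:((proj(C,O2+(x*ex+y*ey+np.array([0,0,z]))/1e3)-[230,160])*10)
print(ls(lambda p:np.r_[P(p[0],14.5,p[1])-[405,262],P(p[0],-14.5,p[1])-[465,345]],[40,97]).x)
e=bot.get_obs()["eef_pos"];t=1e3*np.array([(e-O2)@ex,e[2]])
print(ls(lambda p:tcp(p,18.9)[0]-t,[42,97]).x, ls(lambda p:tcp(p,19.9)[0]-[89.2,162],[46,97]).x)
```

```text
[ 39.55315918 100.66666951]
[42.00889545 95.74701629] [46.66442554 95.16523154]
```

Request:
servo_tool --series '[[[0.0055,0,-0.001],[0,0,0],0.0],[[0.0055,0,-0.0007],[0,0,0],0.0],[[0,0,0],[0,0,0],0.0],[[0.0003,0,0.001],[0,0,0],0.0],[[0.0003,0,0.001],[0,0,0],0.0],[[0,0,0],[0,0,0],0.0],[[0,0,0],[0,0,0],0.0],[[0,0,0],[0,0,0],0.0]]'

```text
time: 7.23
eef_pos: [0.6598, -0.0434, 0.1556]
tool_rot: [-180.0, 19.9, -12.7]
ft_force: [5.6, 1.6, 3.4]
width: 0.0074
grasp_force: 58.8
```

Run:
```python
from plan import *
y=np.radians(-12.6);ex=np.array([np.cos(y),np.sin(y),0]);ey=np.array([-ex[1],ex[0],0]);O2=np.array([.569,-.0228,0])+.004*ex
o=bot.get_obs();e=o["eef_pos"];print(1e3*np.array([(e-O2)@ex,(e-O2)@ey,e[2]]),o["ft_force"],o["tool_rot"])
shot("scene","s6");b=cv2.imread("pics/s6_raw.png")[160:220,230:300];a=cv2.imread("pics/s5_raw.png")[160:220,230:300]
cv2.imwrite("pics/s6.png",np.hstack([cv2.resize(i[10:45,15:60],(400,311),interpolation=3) for i in(a,b)]))
```

```text
[ 89.10037549  -0.34677086 155.64944045] [5.55099093 1.60858086 3.427318  ] [-179.99000531   19.9078133   -12.65468024]
```

View pics/s6.png

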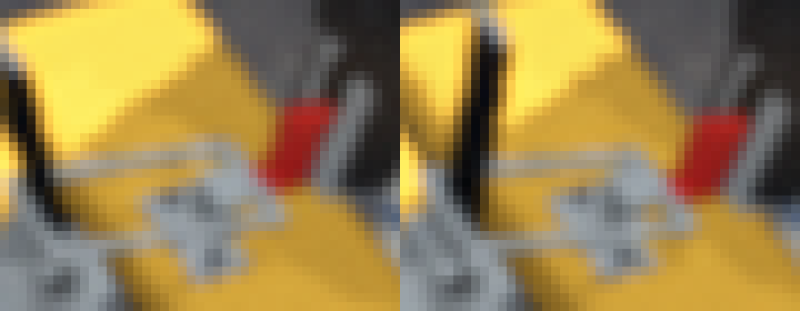

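Run:
```python
from plan import *
from scipy.optimize import least_squares as ls
y=np.radians(-12.6);ex=np.array([np.cos(y),np.sin(y),0]);ey=np.array([-ex[1],ex[0],0]);O2=np.array([.569,-.0228,0])+.004*ex
C=cam("scene");P=lambda x,y,z:(proj(C,O2+(x*ex+y*ey+np.array([0,0,z]))/1e3))
def lev(th,s):
    u=np.array([-np.cos(th),np.sin(th)]);n=np.array([np.sin(th),np.cos(th)]);q=piv+s*u+4*n;return P(q[0],0,q[1]).round(1)
print("crop s5 10x of",[ (th,((lev(th,75)-[230,160])*10).round()) for th in(1.1,1.3,1.5,1.7,1.9,2.1)])
# right panel s6: scale 400/45, origin (245,170)
print("s6 right panel",[ (th,((lev(th,75)-[245,170])*400/45+[400,0]).round()) for th in(1.1,1.3,1.5,1.7,1.9,2.1)])
f=lambda u,v,o:(np.array([u-o,v])*45/400+[245,170])
for nm,a,b in(("s5",f(215,143,0),f(278,215,0)),("s6",f(622,152,400),f(686,224,400))):
    print(nm,ls(lambda p:np.r_[P(p[0],14.5,p[1])-a,P(p[0],-14.5,p[1])-b],[40,97]).x)
e=bot.get_obs()["eef_pos"];t=1e3*np.array([(e-O2)@ex,e[2]])
print(ls(lambda p:tcp(p,19.9)[0]-t,[42,97]).x)
```

```text
crop s5 10x of [(1.1, array([ 65., 200.])), (1.3, array([126., 163.])), (1.5, array([190., 136.])), (1.7, array([253., 120.])), (1.9, array([313., 115.])), (2.1, array([367., 121.]))]
s6 right panel [(1.1, array([324.,  89.])), (1.3, array([379.,  56.])), (1.5, array([436.,  32.])), (1.7, array([492.,  18.])), (1.9, array([545.,  13.])), (2.1, array([593.,  19.]))]
s5 [ 37.45081096 102.2808628 ]
s6 [39.90892797 97.9317808 ]
[45.97759812 90.01907431]
```

Request:
servo_tool --series '[[[0.0038,0,-0.0013],[0,0,0],0.0],[[0.0006,0,0.002],[0,0,0],0.0],[[0.0003,0,0.001],[0,0,0],0.0],[[0,0,0],[0,0,0],0.0],[[0,0,0],[0,0,0],0.0],[[0,0,0],[0,0,0],0.0],[[0,0,0],[0,0,0],0.0]]'

```text
time: 7.87
eef_pos: [0.6628, -0.0442, 0.1531]
tool_rot: [180.0, 20.0, -12.6]
ft_force: [-1.1, 4.3, 9.6]
width: 0.0068
grasp_force: 61.0
```

Run:
```python
from plan import *
from scipy.optimize import least_squares as ls
o=bot.get_obs();print(o["eef_pos"],o["ft_force"],o["moment"])
shot("scene","s7")
# lever nose: topmost bright/dark? print via difference to s6
a,b=[cv2.imread(f"pics/{s}_raw.png").astype(int) for s in("s6","s7")]
d=np.abs(a-b).sum(2)[160:205,230:290];print((d>60).sum())
```

```text
[ 0.66284957 -0.04415263  0.1530506 ] [-1.13228606  4.34339376  9.6058769 ] [ 1.42751793  0.31384936 -0.32971918]
337
```

Light contact below, so the bar is down. Draw back along -x.

Request:
servo_tool --series '[[[-0.0022,0,0.0],[0,0,0],0.0],[[-0.0019,0,0.0007],[0,0,0],0.0],[[-0.0019,0,0.0007],[0,0,0],0.0],[[-0.0019,0,0.0007],[0,0,0],0.0],[[0,0,0],[0,0,0],0.0],[[0,0,0],[0,0,0],0.0],[[0,0,0],[0,0,0],0.0]]'

```text
time: 8.5
eef_pos: [0.6587, -0.0433, 0.1549]
tool_rot: [-180.0, 19.4, -12.7]
ft_force: [11.4, 0.5, 7.9]
width: 0.0069
grasp_force: 62.5
```

```bash
cat > est.py <<'E'
from plan import *
import sys
from scipy.optimize import minimize
y=np.radians(-12.6);ex=np.array([np.cos(y),np.sin(y),0]);ey=np.array([-ex[1],ex[0],0]);O2=np.array([.569,-.0228,0])+.004*ex
C=cam("scene")
def PP(Q):
    X=O2+(Q[:,:1]*ex+Q[:,1:2]*ey+Q[:,2:]*np.array([0,0,1]))/1e3;p=(C[1]@X.T).T+C[2];p=(C[0]@p.T).T;return p[:,:2]/p[:,2:]
def est(f):
    im=cv2.imread(f"pics/{f}_raw.png");hs=cv2.cvtColor(im,cv2.COLOR_BGR2HSV).astype(np.float32)
    smp=lambda A,uv:cv2.remap(A,uv[:,0].astype(np.float32)[None],uv[:,1].astype(np.float32)[None],cv2.INTER_LINEAR)[0]
    sat,val=hs[...,1]/255,hs[...,2]/255
    best=[]
    for th in np.arange(1.0,2.4,.02):
        u=np.array([-np.cos(th),np.sin(th)]);n=np.array([np.sin(th),np.cos(th)]);h=piv+14*u
        s=np.linspace(25,68,12);c=piv+s[:,None]*u+4*n
        L=np.c_[c[:,0],0*s,c[:,1]]
        dark=smp(val,PP(L)).mean()+max(0,0)
        nt=piv+76*u+4*n
        for f_ in np.radians(np.arange(-30,10,1)):
            d=np.array([np.cos(f_),np.sin(f_)])
            q=h+np.linspace(28,64,14)[:,None]*d
            arms=np.mean([smp(sat,PP(np.c_[q[:,0],0*q[:,0]+yy,q[:,1]])).mean() for yy in(-13.5,13.5)])
            b=h+64.5*d;yy=np.array([-14,-12,-10,10,12,14.]);bar=smp(sat,PP(np.c_[0*yy+b[0],yy,0*yy+b[1]])).mean()
            best.append((arms+.6*bar+1.0*dark,th,np.degrees(f_),*b))
    best.sort();return np.array(best[:8])
if __name__=="__main__":
    for f in sys.argv[1:]:
        r=est(f);print(f,"best",r[0].round(2),"mean8",r.mean(0).round(2),"sd",r.std(0).round(2))
E
python3 -c "
from h import *
shot('scene','s8')"; python3 est.py s4 s5 s6 s7 s8
```

```text
s4 best [  0.32   1.56   1.    42.34 117.12] mean8 [  0.34   1.54   1.12  42.09 117.26] sd [0.02 0.02 0.78 0.22 0.88]
s5 best [  0.37   1.36 -12.    38.16 102.28] mean8 [  0.39   1.37 -12.25  38.2  102.03] sd [0.02 0.01 0.97 0.26 1.06]
s6 best [  0.32   1.68 -17.    41.21  97.06] mean8 [  0.34   1.68 -16.5   41.36  97.6 ] sd [0.01 0.01 0.87 0.34 0.93]
s7 best [  0.31   1.86 -17.    43.67  96.56] mean8 [  0.32   1.85 -17.25  43.49  96.32] sd [0.01 0.02 0.66 0.28 0.74]
s8 best [  0.3    1.6  -17.    40.09  97.14] mean8 [  0.33   1.6  -16.88  40.16  97.27] sd [0.02 0.02 0.78 0.3  0.84]
```

The estimator fits cleanly: the bar stops at x≈40 against the lip edge with z≈97. The fingertips reach the lid before the bar gets low enough, so I move back out to x≈45, release and re-grip the tab 12 mm higher.

Request:
servo_tool --series '[[[0.0045,0,-0.0015],[0,0,0],0.0],[[0.0045,0,-0.0015],[0,0,0],0.0],[[0,0,0],[0,0,0],0.0],[[0,0,0],[0,0,0],0.025],[[0,0,0],[0,0,0],0.025],[[0,0,-0.006],[0,0,0],0.025],[[0,0,-0.006],[0,0,0],0.025],[[0,0,0],[0,0,0],0.0],[[0,0,0],[0,0,0],0.0],[[0,0,0],[0,0,0],0.0],[[0,0,0],[0,0,0],0.0]]'

```text
time: 9.47
eef_pos: [0.669, -0.0452, 0.1635]
tool_rot: [-180.0, 19.9, -12.7]
ft_force: [3.1, 1.3, 0.1]
width: 0.0037
grasp_force: 58.7
```

```bash
python3 -c "
from h import *
shot('scene','s9')"; python3 est.py s9
```

```text
s9 best [  0.31   1.88 -18.    43.6   95.4 ] mean8 [  0.32   1.89 -18.    43.73  95.36] sd [0.01 0.02 0.71 0.34 0.76]
```

Request:
servo_tool --series '[[[0.0008,0,0.002],[0,0,0],0.0],[[0.0008,0,0.002],[0,0,0],0.0],[[0.0008,0,0.002],[0,0,0],0.0],[[0,0,0],[0,0,0],0.0],[[0,0,0],[0,0,0],0.0],[[0,0,0],[0,0,0],0.0]]'

```text
time: 10.02
eef_pos: [0.6683, -0.0452, 0.1571]
tool_rot: [-180.0, 20.1, -12.7]
ft_force: [-0.5, 1.7, 0.4]
width: 0.0033
grasp_force: 58.7
```

```bash
python3 -c "
from h import *
shot('scene','s10')"; python3 est.py s10
```

```text
s10 best [  0.28   1.9  -23.    41.9   90.05] mean8 [  0.3    1.89 -22.5   41.98  90.61] sd [0.01 0.02 0.5  0.37 0.53]
```

The bar is now low, at z≈90. Draw it back.

Request:
servo_tool --series '[[[-0.0025,0,0.0],[0,0,0],0.0],[[-0.0025,0,0.0004],[0,0,0],0.0],[[-0.0025,0,0.0008],[0,0,0],0.0],[[-0.001,0,0.0004],[0,0,0],0.0],[[0,0,0],[0,0,0],0.0],[[0,0,0],[0,0,0],0.0],[[0,0,0],[0,0,0],0.0]]'

```text
time: 10.65
eef_pos: [0.6617, -0.0438, 0.1593]
tool_rot: [-180.0, 19.7, -12.7]
ft_force: [5.9, 1.5, -0.7]
width: 0.0032
grasp_force: 61.1
```

```bash
python3 -c "
from h import *
shot('scene','s11')"; python3 est.py s11
```

```text
s11 best [  0.32   1.44 -21.    36.39  92.77] mean8 [  0.34   1.44 -21.25  36.21  92.5 ] sd [0.01 0.01 0.97 0.42 1.01]
```

Bar at (36, 92.5), under the lip. A further nudge will confirm it is against the hook.

Request:
servo_tool --series '[[[-0.0015,0,0.0005],[0,0,0],0.0],[[-0.0015,0,0.0005],[0,0,0],0.0],[[0,0,0],[0,0,0],0.0],[[0,0,0],[0,0,0],0.0],[[0,0,0],[0,0,0],0.0]]'

```text
time: 11.12
eef_pos: [0.6598, -0.0433, 0.1599]
tool_rot: [-179.9, 19.5, -12.7]
ft_force: [8.6, 1.2, -0.3]
width: 0.0035
grasp_force: 62.6
```

```bash
python3 -c "
from h import *
shot('scene','s12')"; python3 est.py s12
```

```text
s12 best [  0.38   1.32 -21.    34.74  92.45] mean8 [  0.4    1.32 -20.38  34.91  93.09] sd [0.01 0.01 0.99 0.37 1.03]
```

Request:
servo_tool --series '[[[-0.0015,0,0.0005],[0,0,0],0.0],[[-0.0015,0,0.0005],[0,0,0],0.0],[[0,0,0],[0,0,0],0.0],[[0,0,0],[0,0,0],0.0],[[0,0,0],[0,0,0],0.0]]'

```text
time: 11.58
eef_pos: [0.6584, -0.043, 0.1606]
tool_rot: [-179.9, 19.2, -12.7]
ft_force: [14.2, 0.1, -0.3]
width: 0.0036
grasp_force: 64.8
```

```bash
python3 -c "
from h import *
shot('scene','s13')"; python3 est.py s13
```

```text
s13 best [  0.44   1.26 -20.    34.33  93.27] mean8 [  0.47   1.26 -20.5   34.13  92.74] sd [0.02 0.01 0.87 0.39 0.92]
```

Contact is firm: 14 N for only 0.6 mm of travel, so the bar is seated and the lever is at 1.26 rad. Release, retract, straighten up and close the fingers.

Request:
servo_tool --series '[[[0,0,0],[0,0,0],0.03],[[0,0,0],[0,0,0],0.03],[[0,0,0],[0,0,0],0.03],[[0,0,-0.025],[0,0,0],0.03],[[0,0,-0.025],[0,0,0],0.03],[[0,0,-0.025],[0,0,0],0.03],[[0,0,0],[0,6.7,0],0.0],[[0,0,0],[0,6.7,0],0.0],[[0,0,0],[0,6.6,0],0.0],[[0,0,0],[0,0,0],0.0],[[0,0,0],[0,0,0],0.0]]'

```text
time: 12.55
eef_pos: [0.6769, -0.048, 0.2295]
tool_rot: [179.9, 0.2, -12.6]
ft_force: [0.7, 0.2, -0.0]
width: -0.0002
grasp_force: 0.0
```

Run:
```python
from est import *
o=bot.get_obs();e=o["eef_pos"];print(1e3*np.array([(e-O2)@ex,(e-O2)@ey,e[2]]),o["tool_rot"],o["ft_force"],o["width"])
shot("scene","s14");r=est("s14");print(r[0].round(2),r.mean(0).round(2))
```

```text
[106.8179077   -1.02424812 229.51901865] [179.91560112   0.19461475 -12.62955678] [ 0.69827935  0.21515031 -0.02020704] -0.00020240645069236044
[  0.37   1.3  -20.    34.87  93.43] [  0.39   1.31 -20.5   34.79  92.94]
```

Request:
servo_tool --series '[[[-0.02,-0.001,-0.0075],[0,0,0],0.0],[[-0.035,0,0],[0,0,0],0.0],[[-0.035,0,0],[0,0,0],0.0],[[-0.02,0,0],[0,0,0],0.0],[[-0.008,0,0],[0,0,0],0.0],[[0,0,0],[0,0,0],0.0],[[0,0,0],[0,0,0],0.0],[[0,0,0],[0,0,0],0.0]]'

```text
time: 13.27
eef_pos: [0.5658, -0.0212, 0.2367]
tool_rot: [180.0, 0.0, -12.7]
ft_force: [0.5, 0.1, 0.1]
width: -0.0001
grasp_force: 0.0
```

Run:
```python
from est import *
o=bot.get_obs();e=o["eef_pos"];print(1e3*np.array([(e-O2)@ex,(e-O2)@ey,e[2]]),o["tool_rot"],o["ft_force"])
p=None
for th in [1.3,1.2,1.1,1.0,.9,.8,.7,.6,.5,.4,.3,.2,.15,.1,.05,0]:
    s=62+3*(1.3-th)/1.3
    u=np.array([-np.cos(th),np.sin(th)]);n=np.array([np.sin(th),np.cos(th)]);q=piv+s*u+6.5*n+[11,73]
    print(th,q.round(1),None if p is None else (q-p).round(1));p=q
```

```text
[ -7.45393863   0.90598138 236.74375743] [ 1.79989139e+02  1.96577174e-03 -1.26918439e+01] [0.52798251 0.09184373 0.10123363]
1.3 [-21.3 236.5] None
1.2 [-27.5 235.4] [-6.2 -1.1]
1.1 [-33.5 233.6] [-6.  -1.7]
1.0 [-39.4 231.3] [-5.9 -2.3]
0.9 [-45.  228.3] [-5.6 -2.9]
0.8 [-50.3 224.8] [-5.3 -3.5]
0.7 [-55.3 220.8] [-5. -4.]
0.6 [-59.8 216.3] [-4.5 -4.5]
0.5 [-63.9 211.3] [-4.1 -5. ]
0.4 [-67.5 205.9] [-3.6 -5.4]
0.3 [-70.5 200.2] [-3.  -5.7]
0.2 [-73.  194.2] [-2.4 -6. ]
0.15 [-74.  191.1] [-1.  -3.1]
0.1 [-74.8 187.9] [-0.8 -3.2]
0.05 [-75.5 184.7] [-0.7 -3.2]
0 [-76.  181.5] [-0.5 -3.2]
```

Request:
servo_tool --series '[[[-0.005,0,0],[0,0,0],0.0],[[-0.005,0,0],[0,0,0],0.0],[[-0.004,0,0],[0,0,0],0.0],[[-0.003,0,0.0005],[0,0,0],0.0],[[-0.003,0,0.0006],[0,0,0],0.0],[[-0.003,0,0.0008],[0,0,0],0.0],[[-0.003,0,0.0009],[0,0,0],0.0],[[0,0,0],[0,0,0],0.0],[[0,0,0],[0,0,0],0.0]]'

```text
time: 14.02
eef_pos: [0.5389, -0.0152, 0.2342]
tool_rot: [-180.0, -0.0, -12.7]
ft_force: [1.9, 0.4, -0.8]
width: -0.0
grasp_force: 1.0
```

Run:
```python
from est import *
o=bot.get_obs();e=o["eef_pos"];print(1e3*np.array([(e-O2)@ex,(e-O2)@ey,e[2]]),o["ft_force"])
shot("scene","s15");r=est("s15");print(r[0].round(2),r.mean(0).round(2))
```

```text
[-35.03685412   0.83676986 234.17038491] [ 1.85352552  0.39242405 -0.75516081]
[  0.48   1.14 -19.    33.14  93.72] [  0.5    1.13 -18.5   33.18  94.2 ]
```

Request:
servo_tool --series '[[[-0.003,0,0.0012],[0,0,0],0.0],[[-0.003,0,0.0013],[0,0,0],0.0],[[-0.0028,0,0.0014],[0,0,0],0.0],[[-0.0028,0,0.0015],[0,0,0],0.0],[[-0.0026,0,0.0017],[0,0,0],0.0],[[-0.0026,0,0.0018],[0,0,0],0.0],[[-0.0025,0,0.002],[0,0,0],0.0],[[-0.0025,0,0.002],[0,0,0],0.0],[[0,0,0],[0,0,0],0.0],[[0,0,0],[0,0,0],0.0]]'

```text
time: 14.9
eef_pos: [0.5172, -0.0103, 0.2207]
tool_rot: [-180.0, 0.1, -12.7]
ft_force: [1.6, -0.3, 2.4]
width: 0.0001
grasp_force: 1.5
```

Request:
servo_tool --series '[[[-0.002,0,0.0022],[0,0,0],0.0],[[-0.002,0,0.0023],[0,0,0],0.0],[[-0.0018,0,0.0025],[0,0,0],0.0],[[-0.0018,0,0.0025],[0,0,0],0.0],[[-0.0016,0,0.0027],[0,0,0],0.0],[[-0.0015,0,0.0027],[0,0,0],0.0],[[-0.0013,0,0.0028],[0,0,0],0.0],[[-0.0012,0,0.0028],[0,0,0],0.0],[[0,0,0],[0,0,0],0.0],[[0,0,0],[0,0,0],0.0]]'

```text
time: 15.73
eef_pos: [0.5041, -0.0077, 0.1998]
tool_rot: [180.0, 0.1, -12.7]
ft_force: [0.0, 0.0, 0.3]
width: -0.0002
grasp_force: 0.3
```

Force has dropped to zero, so I check the lever state before continuing.

```bash
sed -i 's/np.arange(1.0,2.4,.02)/np.arange(LO,HI,.02)/;s/^def est/LO,HI=1.0,2.4\ndef est/' est.py
python3 - <<'E'
import est as E
from est import *
E.LO,E.HI=0,1.4
o=bot.get_obs();e=o["eef_pos"];print(1e3*np.array([(e-O2)@ex,(e-O2)@ey,e[2]]),o["ft_force"])
shot("scene","s16");r=est("s16");print(r.round(2))
a=cv2.imread("pics/s16_raw.png")[150:240,200:300];b=shot("top","t16");b=cv2.imread("pics/t16_raw.png")[160:270,220:330]
cv2.imwrite("pics/f16.png",np.hstack([cv2.resize(a,(444,400),interpolation=3),cv2.resize(b,(355,400)[:2],interpolation=3)]))
E
```

```text
[-70.58847111   0.55558016 199.82950948] [0.00274319 0.0036275  0.27805944]
[[  0.35   0.3   -9.    28.33  96.05]
 [  0.35   0.32  -9.    28.42  96.31]
 [  0.35   0.3   -8.    28.5   97.16]
 [  0.35   0.34  -9.    28.51  96.58]
 [  0.36   0.28  -8.    28.42  96.89]
 [  0.36   0.34 -10.    28.32  95.47]
 [  0.36   0.28  -9.    28.25  95.78]
 [  0.36   0.36 -10.    28.42  95.73]]
```

View pics/f16.png

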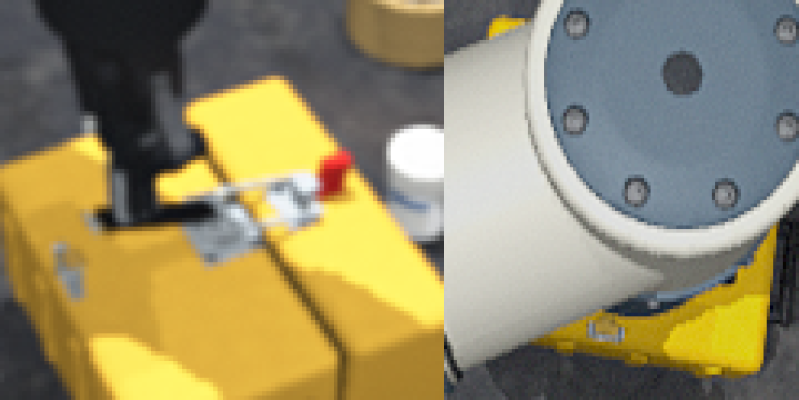

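The scene half shows the fingertip on the lever (crop 130,215) at about 0.3 rad. The loop bar is at the hook at x≈28.4, which is the shut position, so the latch is engaged. Continue down gently.

Request:
servo_tool --series '[[[-0.0008,0,0.002],[0,0,0],0.0],[[-0.0008,0,0.002],[0,0,0],0.0],[[-0.0006,0,0.002],[0,0,0],0.0],[[-0.0006,0,0.002],[0,0,0],0.0],[[0,0,0],[0,0,0],0.0],[[0,0,0],[0,0,0],0.0]]'

```text
time: 16.33
eef_pos: [0.502, -0.0069, 0.1922]
tool_rot: [-180.0, 0.0, -12.7]
ft_force: [-0.3, -0.6, -0.8]
width: 0.0004
grasp_force: 0.0
```

Request:
servo_tool --series '[[[-0.0003,0,0.0015],[0,0,0],0.0],[[-0.0003,0,0.0015],[0,0,0],0.0],[[-0.0002,0,0.0015],[0,0,0],0.0],[[0,0,0.001],[0,0,0],0.0],[[0,0,0],[0,0,0],0.0],[[0,0,0],[0,0,0],0.0]]'

```text
time: 16.83
eef_pos: [0.5013, -0.0068, 0.187]
tool_rot: [180.0, 0.0, -12.7]
ft_force: [-0.5, 0.4, -0.4]
width: 0.0
grasp_force: 0.0
```

Still free, so the lever has presumably pulled itself past dead centre. Approach in 1 mm steps.

Request:
servo_tool --series '[[[0,0,0.001],[0,0,0],0.0],[[0,0,0.001],[0,0,0],0.0],[[0,0,0.001],[0,0,0],0.0],[[0,0,0],[0,0,0],0.0],[[0,0,0],[0,0,0],0.0]]'

```text
time: 17.25
eef_pos: [0.5013, -0.0068, 0.184]
tool_rot: [180.0, 0.0, -12.7]
ft_force: [0.2, -0.8, 0.1]
width: 0.0
grasp_force: 0.0
```

Run:
```python
import est as E
from est import *
E.LO,E.HI=-.1,1.4
shot("scene","s17");r=est("s17");print(r[:4].round(2))
```

```text
[[ 3.400e-01  8.000e-02 -6.000e+00  2.819e+01  9.638e+01]
 [ 3.400e-01  1.000e-01 -6.000e+00  2.822e+01  9.666e+01]
 [ 3.400e-01  6.000e-02 -6.000e+00  2.817e+01  9.610e+01]
 [ 3.400e-01  1.200e-01 -6.000e+00  2.825e+01  9.693e+01]]
```

Request:
servo_tool --series '[[[0,0,0.001],[0,0,0],0.0],[[0,0,0.0007],[0,0,0],0.0],[[0,0,0],[0,0,0],0.0],[[0,0,0],[0,0,0],0.0]]'

```text
time: 17.63
eef_pos: [0.5015, -0.0068, 0.1829]
tool_rot: [-180.0, -0.0, -12.7]
ft_force: [-0.9, 0.7, 4.7]
width: -0.0002
grasp_force: 2.2
```

Contact, at the catch. Press in 0.5 mm steps.

Request:
servo_tool --series '[[[0,0,0.0005],[0,0,0],0.0],[[0,0,0.0005],[0,0,0],0.0],[[0,0,0],[0,0,0],0.0]]'

```text
time: 17.88
eef_pos: [0.5014, -0.0068, 0.1826]
tool_rot: [-180.0, -0.1, -12.6]
ft_force: [-5.1, 0.8, 9.4]
width: -0.0003
grasp_force: 5.0
```

Request:
servo_tool --series '[[[0,0,0.0005],[0,0,0],0.0],[[0,0,0.0005],[0,0,0],0.0],[[0,0,0],[0,0,0],0.0]]'

```text
time: 18.13
eef_pos: [0.5014, -0.0068, 0.1821]
tool_rot: [-180.0, -0.1, -12.6]
ft_force: [-5.9, 2.0, 13.2]
width: -0.0002
grasp_force: 6.6
```

Request:
servo_tool --series '[[[0,0,0.0005],[0,0,0],0.0],[[0,0,0],[0,0,0],0.0]]'

```text
time: 18.3
eef_pos: [0.5013, -0.0068, 0.1805]
tool_rot: [-180.0, -0.0, -12.7]
ft_force: [-2.6, -0.2, 6.8]
width: 0.0006
grasp_force: 3.4
```

Request:
servo_tool --series '[[[0,0,0.0005],[0,0,0],0.0],[[0,0,0],[0,0,0],0.0]]'

```text
time: 18.47
eef_pos: [0.5013, -0.0068, 0.1804]
tool_rot: [-180.0, -0.0, -12.6]
ft_force: [-5.2, 0.8, 10.2]
width: -0.0002
grasp_force: 5.0
```

Click: the force fell from 13 to 7 N with a 1.6 mm drop, and it is now hard on the stop. Back off.

Request:
servo_tool --series '[[[0,0,-0.005],[0,0,0],0.0],[[0,0,-0.02],[0,0,0],0.0],[[0,0,-0.03],[0,0,0],0.0],[[0,0,-0.03],[0,0,0],0.0],[[0,0,-0.03],[0,0,0],0.0],[[0,0,0],[0,0,0],0.0],[[0,0,0],[0,0,0],0.0],[[0,0,0],[0,0,0],0.0]]'

```text
time: 19.13
eef_pos: [0.5011, -0.0068, 0.2937]
tool_rot: [-180.0, 0.1, -12.7]
ft_force: [0.2, -0.4, -1.1]
width: 0.0004
grasp_force: 0.0
```

Run:
```python
import est as E
from est import *
E.LO,E.HI=-.2,.8
o=bot.get_obs();print(o["eef_pos"],o["ft_force"])
shot("scene","s18");r=est("s18");print(r[:3].round(2))
print(bot.job_done())
```

```text
[ 0.50107554 -0.00675234  0.29365296] [ 0.19377895 -0.39225126 -1.07116154]
[[ 2.700e-01  6.000e-02 -6.000e+00  2.817e+01  9.610e+01]
 [ 2.700e-01  4.000e-02 -6.000e+00  2.816e+01  9.582e+01]
 [ 2.700e-01  2.000e-02 -5.000e+00  2.826e+01  9.666e+01]]
the job is handed in; nothing more can be done
None
```

The job is handed in at about 19 s with no verdict shown: the loop bar is under the keeper at its shut position, the lever clicked flat under its catch (13 N peak reading), the arm is clear of the case, and nothing touched the bottles or jar that I know of, though I did not re-measure them.

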